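# Unlock the clamping jig and take out its pressing block

### The job

The wooden pressing block sits flush in the pocket of the grey clamping jig. Press the lock's thumb piece down and slide it right out to free the clamp bar, swing the bar well aside, tip the block up by pressing on its right-hand end (as the robot sees it), then take it out and lay it flat in the shallow grey tray, without dropping it. Leave the bar swung aside and the other things on the table where they are.

Things in the scene. Friction and masses are not known exactly. Their poses are not given: they have to be found in the camera images.
- jig: Grey steel jig, fixed. Origin: pocket centre at table level, z up. Main part x -55 to +115, y -80 to +80 mm, flat top (rim) 56 mm above the table; a deck at rim height, y -45 to +45, runs on to x -205 and carries the lock. Pocket: x -30 to +30, y -66 to +62, open above, 52 mm deep, with a rocker floor under the block. 2 mm play beside the block: no room for fingers.
- thumb_top (a point): Centre of the top of the lock's black thumb piece: 40 mm in jig x, 18 mm in jig y, top 108 mm above the table, foot on a steel slide plate (top 62 mm up). Locked: jig x -135, y 0. Sprung: 5 N starts it down, 10 N at the bottom (9 mm). Up, it locks the slide; held over 6 mm down, it can be drawn towards jig -x (friction 3 N); slid over 24 mm it may come up again and stays out.
- lock_slide (a joint): Travel of lock slide and thumb piece, m: 0 locked, 0.036 fully out (towards jig -x). At 0 its steel tongue (72 mm high) stands at the -y side of the clamp bar's tip and stops the bar; over 0.020 the bar is free.
- lock_thumb (a joint): How far the thumb piece is pressed down, in m: 0 up, 0.009 at the bottom.
- bar_knob (a point): Centre of the top of the clamp bar's upright round black knob: diameter 24 mm, 70 to 112 mm above the table. It stands on a steel bar 24 mm wide, 58 to 70 mm up, that turns about a vertical pivot at jig x +85, y 0. Shut, the bar lies along jig x over the block: knob at jig x -70, y 0, bar tip at x -95. Knob 155 mm from the pivot. 1 to 2 N moves it; it stays where left.
- clamp_bar (a joint): Angle of the clamp bar, rad: 0 shut, 1.7 fully open; the knob swings towards jig -y and then +x (counter-clockwise from above). Swing it past 1.1 (over 60 degrees). While it lies over the block the block cannot tip.
- rocker (a joint): Tilt of the rocker floor under the block, rad: 0 level, 0.52 at its stop. Turns about a line along jig x at jig y -10 mm, 42 mm above the table. Pressing the block's end on the jig's -y side (4 to 12 N down, 30 to 45 mm from the block's centre) sinks that end and raises the +y end; a lip keeps the block from sliding down and the stiff pivot stays as left.
- block: Plain pale wooden block, 56 mm (own x) by 120 mm (own y) by 14 mm (own z), about 130 g. Origin: centre of its underside. At first it lies level in the pocket, its y along the jig's y, its top flush with the rim, 56 mm above the table. Fully tipped, its +y end stands some 35 mm above the rim.
- tray: Shallow grey open tray, fixed, outside 165 by 165 mm, walls 5 mm thick and 14 mm high, floor 5 mm thick. Origin: centre of its underside; z up, x and y along its sides.
There are look-alikes about, which are no part of the job. Leave any red look-alike of the block alone.

How it is judged:
By the outcome, as a careful person would: the job done as asked, in the order asked, and still so for the second after the job is handed in, with the robot touching nothing.
It also fails if it takes over 72 s, if anything falls off the work surface, if the arm or the gripper's body presses on something with over 40 N, if the wrist force passes 120 N, or if a joint passes its speed limit or range.

### The arm

A 7-joint arm with a two-finger parallel gripper is mounted at the origin on the work surface. World frame = base frame: x ahead of the robot, y to its left, z up, the work surface at z = 0. Lengths are in m, angles in rad, forces in N, time in s.
With the tool pointing down it reaches from about 0.4 to 0.85 m from the base axis. Payload 10.4 kg.
Tool frame: the origin (TCP) lies at the very end of the fingers, on their centre line; the grasp point (between the pads) lies 19 mm behind it (r.pinch_z is the distance from the TCP to the grasp point, in m); z points along the fingers, y is the line along which they close (so a half turn about z gives the same grasp; the last joint's range is limited). The gripper opens to 87 mm and grips with 3 to 60 N. Pads are 19 mm wide; open, the fingers measure 117 mm over their backs; the gripper's body (75 mm by 190 mm) begins 51 mm behind the grasp point.
Start: joints at [-1.153, 0.332, -0.065, 1.46, 0.022, 1.35, -0.088], TCP at [0.267, 0.565, 0.223] pointing down, gripper open.
Joint ranges: [-2.6, 2.6], [-0.5, 2.12], [-1.47, 1.34], [0.16, 2.42], [-1.27, 4.41], [0.06, 2.06], [-2.6, 2.6]. Speed limits (rad/s): [2.22, 2.22, 2.79, 2.79, 3.14, 3.14, 3.14].

### API

Orientations are given as a unit quaternion [x, y, z, w].
In Python, from bench import sensors, vision, r gives the robot as it stands.
- The arm moves only by the shell command python3 -m crank 'ROWS' [OPENING] [FORCE]. ROWS is JSON, a list of rows, each a list of 2 entries, a list of its own where there are three numbers: the shift along the tool's x, y, z normalised to -1 to 1, where 1 is 3 cm, then the turn about the tool's z normalised to -1 to 1, where 1 is 8 degrees. A call has 1 to 12 rows; each row shifts and turns the commanded pose from where the row before left it, along the tool's axes as they then stand; what a row does not reach is not made up. A row lasts 1/8 s, in which the tool goes at most 62.5 mm and 10.7 degrees, less where a joint would pass 70% of its speed; a pose out of reach is approached as far as the arm can. A call with a number of a shift or a turn outside -1 to 1 is refused whole. A call with a gripper value outside its range is refused whole. OPENING is the opening, from 0 (shut) to 1 (fully open), set as the call begins (- or left out, the last holds). The fingers move at their own pace and stop on an object; FORCE is the grip in N (left out, the last holds). Time passes only in rows, so rows that do not move let the fingers close. It gives the time, the measured TCP pose, the force, the opening and the grip force at its end, in the units of the state.
- sensors.read_state(): the state, without advancing time (a new reading comes with each control period).
- vision.camera(name): name is "side" or "top"; returns the picture (400x640x3 uint8, red, green, blue); there is no depth.
- vision.camera_model(name): a dict with "vertical_fov" (degrees; the focal length in pixels is half the picture's height over the tangent of half this angle, whatever the lens; pixels are square), "cx", "cy" (the principal point, pixels), "camera_from_world" (4x4, takes a point from world to camera coordinates). Camera axes: x right, y down, z forward; pixel columns grow to the right and rows downward; lengths in m; the calibration is good to about 2 mm. A picture is of the moment at which its call begins. camera_model takes no time and is no camera call.
- r.close_job(): hands the job in; it is judged then, once.
The state is a dict: "time": time; "joint_positions": joint angles; "joint_vel": joint speeds; "joint_torque": joint torques, N m; "ee_pos": TCP position; "eef_rot": TCP orientation; "ft_force": force on the tool from outside, world axes, zero at the start; "torque": the same for the moment, N m; "width": finger opening in m; "grip_force": force on a finger pad.
Only numpy, scipy, OpenCV 4.12 (cv2) and the standard library are available. Lean on these libraries where they do the work, as an engineer would, in place of code of your own. Each camera call takes 0.05 s, during which the arm holds its last target. There are 200 camera calls.

## Working session

There is one attempt and no reset: what is moved stays moved. The work goes in short steps, Python scripts to look and compute and a shell command to move; the robot and the scene stay as the last step left them, time stands still between calls to the robot, and variables do not carry over. Pictures are saved under pics/ and viewed, at most 12 in all, crops included, and the job is handed in when it is done.

```bash
mkdir -p pics; python3 - <<'E'
from bench import sensors, vision, r
import cv2,numpy as np
for n in("top","side"):
    im=vision.camera(n); cv2.imwrite(f"pics/{n}0.png",im[:,:,::-1]); m=vision.camera_model(n); print(n,m["vertical_fov"],m["cx"],m["cy"],m.keys());print(np.round(np.array(m["camera_from_world"]),4).tolist())
s=sensors.read_state();print({k:np.round(v,3).tolist() for k,v in s.items()},r.pinch_z)
E
```

```text
top 46.68907134096733 320.42063049776027 203.63104138243912 dict_keys(['vertical_fov', 'cx', 'cy', 'camera_from_world'])
[[0.0195, -0.9998, 0.0002, 0.0088], [-0.9966, -0.0195, -0.0805, 0.6217], [0.0804, 0.0014, -0.9968, 1.1655], [0.0, 0.0, 0.0, 1.0]]
side 43.028556405165546 320.17557212130095 200.67792354522985 dict_keys(['vertical_fov', 'cx', 'cy', 'camera_from_world'])
[[0.9991, -0.0428, 0.0076, -0.6198], [-0.0276, -0.7595, -0.6499, 0.1124], [0.0336, 0.6491, -0.76, 1.217], [0.0, 0.0, 0.0, 1.0]]
{'time': 0.1, 'joint_positions': [-1.153, 0.333, -0.065, 1.461, 0.022, 1.35, -0.088], 'joint_vel': [-0.001, -0.003, 0.0, -0.001, 0.0, 0.002, -0.0], 'joint_torque': [0.001, -62.454, 0.024, -39.071, -0.062, 0.037, 0.0], 'ee_pos': [0.267, 0.565, 0.222], 'eef_rot': [0.219, 0.976, -0.001, -0.0], 'ft_force': [-0.286, 0.146, 0.559], 'torque': [-0.033, -0.021, 0.033], 'grip_force': 0.0, 'width': 0.087} 0.0187
```

View pics/top0.png

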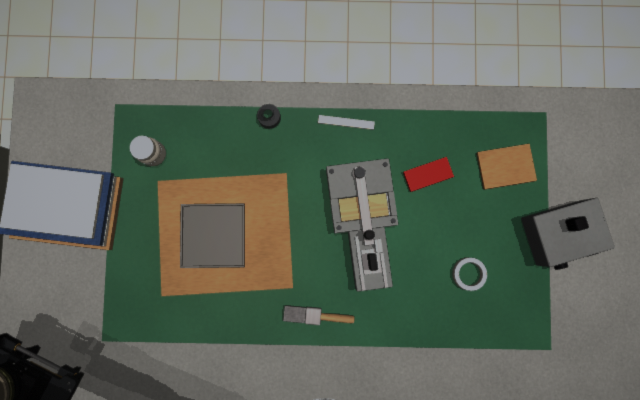

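View pics/side0.png

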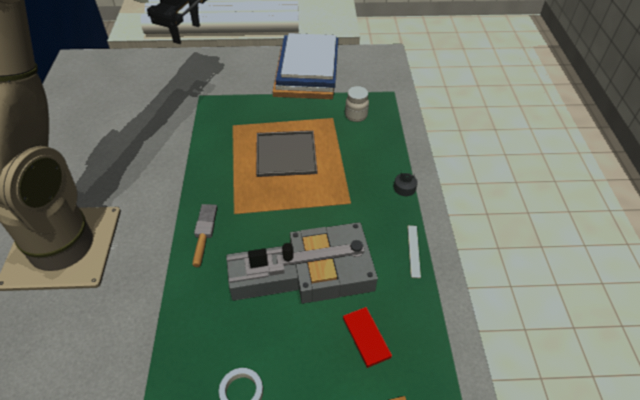

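```bash
cat > h.py <<'E'
import numpy as np
from bench import sensors,vision,r
from scipy.spatial.transform import Rotation as R
def proj(n,p):
    m=vision.camera_model(n);T=np.array(m["camera_from_world"]);f=200/np.tan(np.radians(m["vertical_fov"]/2))
    c=T[:3,:3]@np.array(p,float)+T[:3,3];return np.array([m["cx"]+f*c[0]/c[2],m["cy"]+f*c[1]/c[2]])
def at(n,u,v,z):
    m=vision.camera_model(n);T=np.array(m["camera_from_world"]);f=200/np.tan(np.radians(m["vertical_fov"]/2))
    d=T[:3,:3].T@np.array([(u-m["cx"])/f,(v-m["cy"])/f,1]);o=-T[:3,:3].T@T[:3,3];return o+d*(z-o[2])/d[2]
def rel(p):
    s=sensors.read_state();q=R.from_quat(s["eef_rot"]);return q.inv().apply(np.array(p)-s["ee_pos"])/0.03
E
python3 - <<'E'
import cv2
a=cv2.imread("pics/top0.png");b=cv2.imread("pics/side0.png")
cv2.imwrite("pics/tc.png",cv2.resize(a[150:300,315:415],None,fx=4,fy=4,interpolation=cv2.INTER_CUBIC))
cv2.imwrite("pics/sc.png",cv2.resize(b[215:310,220:385],None,fx=4.8,fy=4.8,interpolation=cv2.INTER_CUBIC))
E
```

```text
(no output)
```

View pics/tc.png

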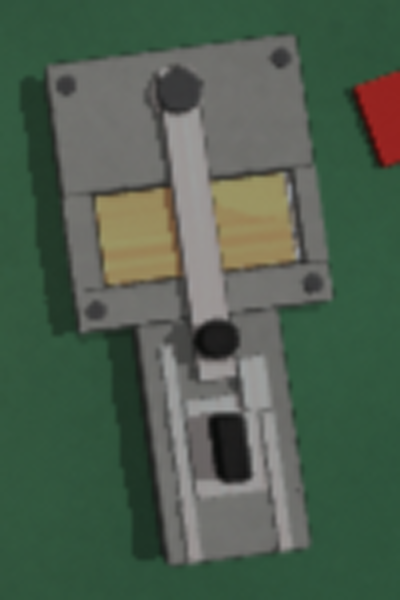

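View pics/sc.png

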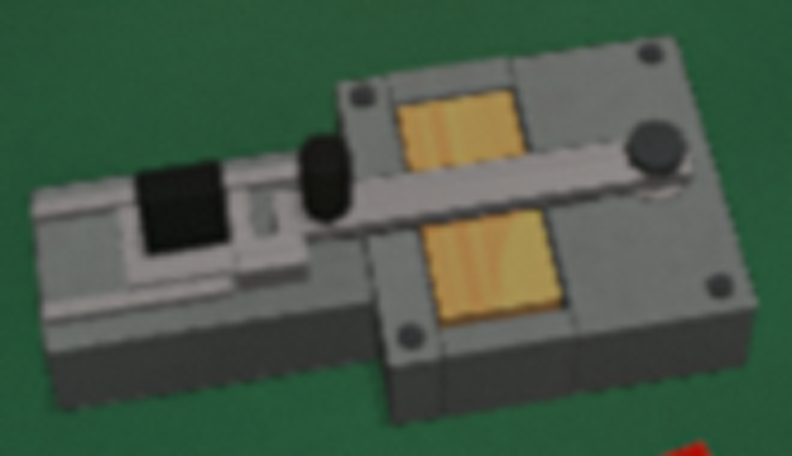

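```bash
python3 - <<'E'
from h import *
from scipy.optimize import least_squares
J=[(115,80),(115,-80),(-55,-80),(-55,80),(-205,45),(-205,-45)]
t=[(48,66),(296,36),(331,300),(80,331),(168,563),(309,548)]
s=[(676,38),(756,304),(387,365),(340,84),(33,192),(47,348)]
T=(np.array(t)+.5)/4-.5+[315,150]; S=(np.array(s)+.5)/4.8-.5+[220,215]
def W(p,xy,z): 
    c,s_=np.cos(p[2]),np.sin(p[2]);x,y=np.array(xy)/1000;return [p[0]+c*x-s_*y,p[1]+s_*x+c*y,z]
for use in("t","s","ts"):
    f=lambda p:np.concatenate([proj(n,W(p,j,.056))-o for k,n,O in(("t","top",T),("s","side",S)) if k in use for j,o in zip(J,O)])
    o=least_squares(f,[.6,-.1,0]);print(use,o.x.round(4),np.abs(o.fun).max().round(2))
    if use=="ts": print(o.fun.round(1))
p=o.x
for nm,xy,z in(("thumb",(-135,0),.108),("knob",(-70,0),.112)):
    w=W(p,xy,z);print(nm,np.round(w,4),(proj("top",w)-[315,150])*4,(proj("side",w)-[220,215])*4.8)
for z in(.014,.02,.03):
    print("tray",z,[at("top",u,v,z)[:2].round(4).tolist() for u,v in((180,204),(244.5,204),(245,268),(180,268))],[at("side",u,v,z)[:2].round(4).tolist() for u,v in((257,134),(314,132),(316,174),(259,176))])
E
```

```text
t [ 0.6131 -0.0868  0.1419] 0.96
s [ 0.6142 -0.0869  0.1416] 1.07
ts [ 0.6137 -0.0868  0.1417] 1.09
[-0.6 -0.9  0.4 -1.1  0.7 -0.2 -0.2 -0.1 -0.5  0.7  0.4 -0.   0.1 -0.9
  0.7  0.7  0.2  0.3 -0.9 -0.3 -0.7 -1.1 -0.8  0.7]
thumb [ 0.48   -0.1059  0.108 ] [231.39207592 445.55538446] [177.3228716  177.29554031]
knob [ 0.5444 -0.0967  0.112 ] [217.7839854  336.14825623] [321.9089819 150.7265262]
tray 0.014 [[0.6142, 0.3849], [0.6175, 0.2177], [0.4529, 0.211], [0.4497, 0.3777]] [[0.4539, 0.3727], [0.6185, 0.3756], [0.618, 0.2078], [0.4655, 0.2059]]
tray 0.02 [[0.6137, 0.3831], [0.617, 0.2167], [0.4533, 0.2101], [0.4501, 0.3759]] [[0.4547, 0.366], [0.6183, 0.3689], [0.6178, 0.2021], [0.4662, 0.2002]]
tray 0.03 [[0.613, 0.38], [0.6162, 0.2151], [0.4539, 0.2085], [0.4507, 0.3729]] [[0.456, 0.3548], [0.6179, 0.3577], [0.6174, 0.1926], [0.4674, 0.1907]]
```

The top picture shows the jig rim corners near (327,166), (389,159), (398,225) and (335,232). The thumb piece is at (373,261), the knob at (369,235) and the tray at (180–245, 204–268). Both views agree on the jig pose to about 1 mm.

```bash
R='' ; python3 -m crank '[[[-0.887,-0.956,0.1],0],[[-0.887,-0.956,0.1],0],[[-0.887,-0.956,0.1],0],[[-0.887,-0.956,0.1],0],[[-0.887,-0.956,0.1],0],[[-0.887,-0.956,0.1],0],[[-0.887,-0.956,0.1],0],[[-0.887,-0.956,0.1],0],[[-0.887,-0.956,0.1],0]]' 0.45 40
python3 -m crank '[[[-0.887,-0.956,0.1],0],[[-0.887,-0.956,0.1],0],[[-0.887,-0.956,0.1],0],[[-0.887,-0.956,0.1],0],[[-0.887,-0.956,0.1],0],[[-0.887,-0.956,0.1],0],[[-0.887,-0.956,0.1],0],[[-0.887,-0.956,0.1],0],[[-0.887,-0.956,0.1],0]]'
python3 -m crank '[[[0,0,0],1],[[0,0,0],1],[[0,0,0],1],[[0,0,0],1],[[0,0,0],1],[[0,0,0],1],[[0,0,0],1],[[0,0,0],1],[[0,0,0],1]]'
python3 -m crank '[[[0,0,0],1],[[0,0,0],1],[[0,0,0],1],[[0,0,0],1],[[0,0,0],1],[[0,0,0],1],[[0,0,0],1],[[0,0,0],1],[[0,0,0],1],[[0,0,0],0.3],[[0,0,0],0],[[0,0,0],0]]'
cat >> h.py <<'E'
JP=np.array([.6137,-.0868]);JY=.1417
def jig(x,y,z): c,s=np.cos(JY),np.sin(JY);return np.array([JP[0]+(c*x-s*y)/1e3,JP[1]+(s*x+c*y)/1e3,z/1e3])
def st():
    s=sensors.read_state();q=R.from_quat(s["eef_rot"]).as_matrix();d=s["ee_pos"][:2]-JP;c,n=np.cos(JY),np.sin(JY)
    print("t",round(s["time"],2),"jig",np.round([1e3*(c*d[0]+n*d[1]),1e3*(-n*d[0]+c*d[1]),1e3*s["ee_pos"][2]],1),"yaw-y rel jig",np.degrees(np.arctan2(q[1,1],q[0,1])-JY).round(1),"F",np.round(s["ft_force"],1),"w",round(s["width"],4),s["grip_force"],"q",np.round(s["joint_positions"],2))
E
python3 -c "
from h import *
st();print(rel(jig(-135,0,90)))"
```

```text
time: 1.23
ee_pos: [0.3732, 0.2283, 0.1953]
eef_rot: [0.219, 0.976, -0.0, -0.0]
ft_force: [-0.3, 0.6, -0.3]
width: 0.039
grip_force: 0.0
time: 2.35
ee_pos: [0.4797, -0.1071, 0.1683]
eef_rot: [0.218, 0.976, 0.0, -0.0]
ft_force: [0.9, 0.5, 0.4]
width: 0.0393
grip_force: 0.0
time: 3.48
ee_pos: [0.4793, -0.1059, 0.1683]
eef_rot: [0.752, 0.659, -0.0, -0.0]
ft_force: [0.1, -0.2, -0.8]
width: 0.0389
grip_force: 0.0
time: 4.97
ee_pos: [0.4795, -0.1059, 0.1684]
eef_rot: [0.997, 0.073, -0.0, -0.0]
ft_force: [-0.5, 0.0, 0.2]
width: 0.0391
grip_force: 0.0
t 4.97 jig [-135.6    0.   168.4] yaw-y rel jig -89.7 F [-0.5  0.   0.2] w 0.0391 0.0 q [-0.56  0.07  0.72  1.91 -0.05  1.18 -1.25]
[2.00550226e-02 5.58898672e-04 2.61375493e+00]
```

```bash
python3 -m crank '[[[0,0,0.7],0],[[0,0,0.7],0],[[0,0,0.7],0],[[0,0,0.5],0],[[0,0,0.25],0],[[0,0,0],0]]' 
python3 -m crank '[[[0,0,0],0],[[0,0,0],0],[[0,0,0],0],[[0,0,0],0],[[0,0,0],0]]' 0 40
python3 -m crank '[[[0,0,0.1],0],[[0,0,0.1],0],[[0,0,0.1],0],[[0,0,0],0],[[0,0,0],0]]'
python3 -c "
from h import *
st()"
```

```text
time: 5.72
ee_pos: [0.4795, -0.106, 0.0829]
eef_rot: [0.997, 0.073, -0.0, 0.0]
ft_force: [0.4, -0.4, -0.1]
width: 0.0388
grip_force: 0.0
time: 6.35
ee_pos: [0.4799, -0.1063, 0.0833]
eef_rot: [0.997, 0.073, 0.0, 0.0]
ft_force: [0.5, -1.7, 2.4]
width: 0.0177
grip_force: 40.0
time: 6.98
ee_pos: [0.4798, -0.1063, 0.0745]
eef_rot: [0.997, 0.073, 0.0, -0.0]
ft_force: [-1.8, -1.2, 9.9]
width: 0.0178
grip_force: 40.0
t 6.97 jig [-135.3   -0.4   74.5] yaw-y rel jig -89.8 F [-1.8 -1.2  9.9] w 0.0178 40.00218629837036 q [-0.51  0.21  0.71  2.01 -0.17  0.98 -1.15]
```

Gripped and pressed about 9 mm (10 N). Now I draw it out 36 mm toward jig -x, then release.

```bash
python3 -m crank '[[[-0.2,0,0],0],[[-0.2,0,0],0],[[-0.2,0,0],0],[[-0.2,0,0],0],[[-0.2,0,0],0],[[-0.2,0,0],0],[[0,0,0],0],[[0,0,0],0]]'
python3 -c "
from h import *
st()"
```

```text
time: 7.98
ee_pos: [0.4452, -0.1115, 0.0749]
eef_rot: [0.997, 0.073, 0.001, 0.0]
ft_force: [1.4, -2.4, 9.3]
width: 0.0175
grip_force: 40.0
t 7.97 jig [-170.3   -0.6   74.9] yaw-y rel jig -89.8 F [ 1.4 -2.4  9.3] w 0.0175 40.002094181254506 q [-0.53  0.12  0.72  2.09 -0.1   0.96 -1.18]
```

```bash
python3 -m crank '[[[0,0,-0.15],0],[[0,0,-0.15],0],[[0,0,0],0]]'
python3 -m crank '[[[0,0,0],0],[[0,0,0],0],[[0,0,0],0],[[0,0,-0.7],0],[[0,0,-0.7],0],[[0,0,-0.7],0],[[0,0,0],0]]' 0.48
python3 -m crank '[[[0.8,0,0],0],[[0.8,0,0],0],[[0.8,0,0],0],[[0.8,0,0],0],[[0.14,0,0],0],[[0,0,0],0],[[0,0,0],0]]'
python3 - <<'E'
from h import *
import cv2
st();print(rel(jig(-70,0,80)))
a=vision.camera("top");b=vision.camera("side")
o=np.hstack([cv2.resize(a[150:300,315:415],None,fx=3,fy=3),cv2.resize(b[190:320,220:385],(450,450))])
cv2.imwrite("pics/k.png",o[:,:,::-1])
E
```

```text
time: 8.35
ee_pos: [0.4444, -0.1115, 0.0832]
eef_rot: [0.997, 0.073, 0.001, 0.0]
ft_force: [1.5, -3.9, 4.3]
width: 0.0178
grip_force: 40.0
time: 9.22
ee_pos: [0.4447, -0.1111, 0.147]
eef_rot: [0.997, 0.073, 0.001, -0.0]
ft_force: [0.3, 0.7, 0.1]
width: 0.0418
grip_force: 0.0
time: 10.1
ee_pos: [0.5423, -0.097, 0.1458]
eef_rot: [0.997, 0.072, -0.0, -0.0]
ft_force: [-0.3, 0.3, -0.4]
width: 0.0415
grip_force: 0.0
t 10.1 jig [-72.2   0.  145.8] yaw-y rel jig -89.8 F [-0.3  0.3 -0.4] w 0.0415 0.0 q [-0.52  0.27  0.72  1.79 -0.19  1.16 -1.17]
[7.29661483e-02 1.45313479e-03 2.19429881e+00]
```

View pics/k.png

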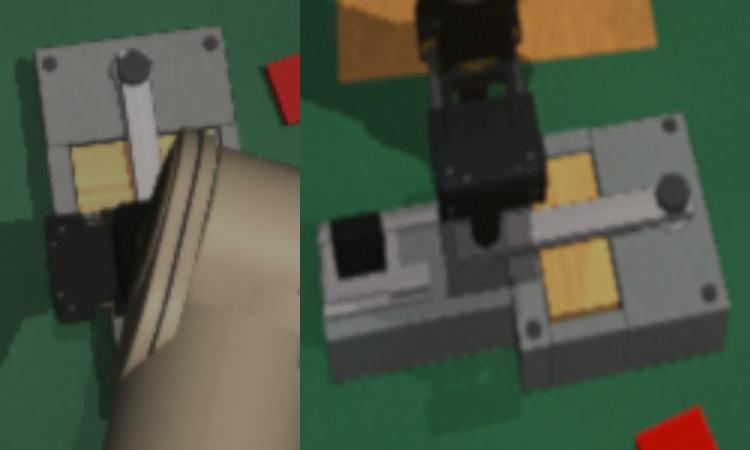

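```bash
python3 -m crank '[[[0.07,0,0.6],0],[[0,0,0.6],0],[[0,0,0.6],0],[[0,0,0.35],0],[[0,0,0],0]]'
python3 -m crank '[[[0.013,0.36,0],-0.5],[[0.05,0.718,0],-1],[[0.05,0.718,0],-1],[[0.05,0.718,0],-1],[[0.05,0.718,0],-1],[[0,0,0],0]]'
python3 -c "
from h import *
st()"
```

```text
time: 10.82
ee_pos: [0.5446, -0.0964, 0.0805]
eef_rot: [0.997, 0.073, -0.001, 0.0]
ft_force: [0.4, -0.1, 0.5]
width: 0.0414
grip_force: 0.0
time: 11.58
ee_pos: [0.5882, -0.1836, 0.082]
eef_rot: [0.926, 0.376, 0.0, 0.001]
ft_force: [-0.5, 0.5, 0.0]
width: 0.0418
grip_force: 0.0
t 11.57 jig [-38.9 -92.2  82. ] yaw-y rel jig -53.9 F [-0.5  0.5  0. ] w 0.0418 0.0 q [-0.21  0.47  0.57  1.67 -0.28  1.08 -0.36]
```

```bash
python3 -m crank '[[[0.05,0.718,0],-1],[[0.05,0.718,0],-1],[[0.05,0.718,0],-1],[[0.05,0.718,0],-1],[[0.05,0.718,0],-1],[[0.05,0.718,0],-1],[[0,0,0],0],[[0,0,0],0]]'
python3 -m crank '[[[0,0,-0.5],0],[[0,0,-0.8],0],[[0,0,-0.8],0],[[0,0,-0.4],0],[[0,0,0],0]]' 0
python3 -c "
from h import *
st();print(rel(jig(0,-42,130)))"
```

```text
time: 12.58
ee_pos: [0.704, -0.2282, 0.0816]
eef_rot: [0.694, 0.72, -0.0, -0.0]
ft_force: [-0.2, -0.7, -0.0]
width: 0.0418
grip_force: 0.0
time: 13.2
ee_pos: [0.7049, -0.2288, 0.1579]
eef_rot: [0.693, 0.721, 0.001, 0.001]
ft_force: [-0.7, 0.9, 0.1]
width: 0.0028
grip_force: 0.0
t 13.2 jig [  70.2 -153.5  157.9] yaw-y rel jig -5.8 F [-0.7  0.9  0.1] w 0.0028 0.0 q [ 0.02  0.65  0.39  1.2  -0.24  1.34  0.43]
[ 3.4590386  -2.70785094  0.92316556]
```

```bash
python3 -m crank '[[[0,0,0],-0.72],[[0.743,-0.468,0],0],[[0.743,-0.468,0],0],[[0.743,-0.468,0],0],[[0.743,-0.468,0],0],[[0.743,-0.468,0],0],[[0,0,0.8],0],[[0,0,0.8],0],[[0,0,0.8],0],[[0,0,0.2],0],[[0,0,0],0]]'
python3 -c "
from h import *
st()"
```

```text
time: 14.58
ee_pos: [0.6191, -0.1281, 0.0783]
eef_rot: [0.655, 0.755, -0.0, -0.0]
ft_force: [0.2, 0.1, 0.2]
width: 0.0004
grip_force: 0.0
t 14.57 jig [ -0.4 -41.7  78.3] yaw-y rel jig -0.0 F [0.2 0.1 0.2] w 0.0004 0.0 q [-0.13  0.47  0.34  1.62 -0.18  1.08  0.4 ]
```

```bash
python3 -m crank '[[[0,0,0.4],0],[[0,0,0.3],0],[[0,0,0.1],0],[[0,0,0.1],0],[[0,0,0.1],0]]'
python3 -m crank '[[[0,0,0.1],0],[[0,0,0.1],0],[[0,0,0],0]]'
python3 -c "
from h import *
st()"
```

```text
time: 15.2
ee_pos: [0.6199, -0.1306, 0.0497]
eef_rot: [0.656, 0.755, -0.0, 0.001]
ft_force: [-2.8, -6.2, 9.6]
width: 0.0003
grip_force: 5.0
time: 15.58
ee_pos: [0.6199, -0.1315, 0.0435]
eef_rot: [0.656, 0.755, -0.001, 0.002]
ft_force: [0.8, -8.3, 3.5]
width: 0.0005
grip_force: 3.8
t 15.57 jig [ -0.1 -45.1  43.5] yaw-y rel jig -0.1 F [ 0.8 -8.3  3.5] w 0.0005 3.7823120201937854 q [-0.12  0.51  0.34  1.64 -0.19  1.02  0.41]
```

```bash
python3 -m crank '[[[-0.05,0,0.1],0],[[-0.05,0,0.1],0],[[0,0,0],0]]'
python3 -m crank '[[[0,0,0.1],0],[[0,0,0],0],[[0,0,0],0]]'
python3 - <<'E'
from h import *
import cv2
st()
b=vision.camera("side");cv2.imwrite("pics/p.png",cv2.resize(b[190:320,220:400],None,fx=4,fy=4)[:,:,::-1])
E
```

```text
time: 15.95
ee_pos: [0.6222, -0.1335, 0.0411]
eef_rot: [0.656, 0.755, 0.001, 0.003]
ft_force: [-7.4, -2.9, 31.8]
width: 0.0004
grip_force: 14.4
time: 16.32
ee_pos: [0.6229, -0.134, 0.0403]
eef_rot: [0.656, 0.755, 0.002, 0.004]
ft_force: [-14.4, -2.1, 48.8]
width: 0.0005
grip_force: 21.4
t 16.32 jig [  2.5 -48.   40.3] yaw-y rel jig -0.1 F [-14.4  -2.1  48.8] w 0.0005 21.39530431944877 q [-0.12  0.52  0.34  1.64 -0.19  1.01  0.42]
```

View pics/p.png

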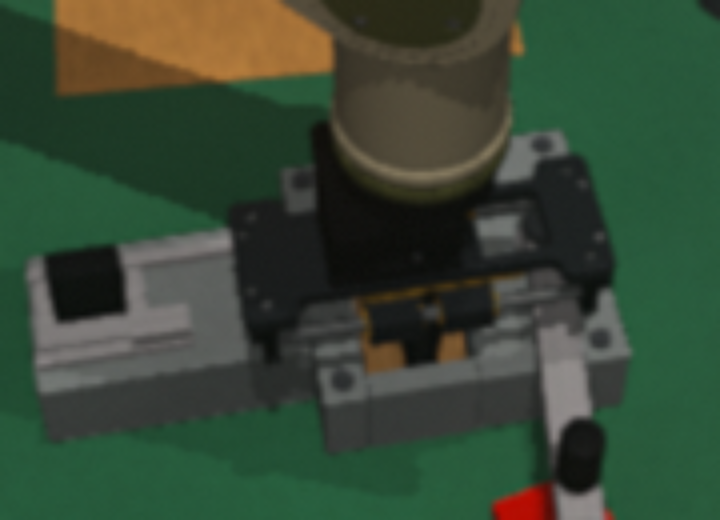

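```bash
python3 -m crank '[[[0.05,0,-0.2],0],[[0,0,-0.6],0],[[0,0,-0.8],0],[[0,0,-0.8],0],[[0,0,-0.8],0],[[0,0,-0.8],0],[[0.8,0,0],0],[[0.8,0,0],0],[[0.8,0,0],0],[[0.4,0,0],0],[[0,0,0],0]]' 1
python3 - <<'E'
from h import *
import cv2
st()
b=vision.camera("side");cv2.imwrite("pics/q.png",cv2.resize(b[190:320,220:400],None,fx=4,fy=4)[:,:,::-1])
E
```

```text
time: 17.75
ee_pos: [0.6077, -0.0457, 0.1537]
eef_rot: [0.655, 0.756, 0.0, -0.0]
ft_force: [-1.3, -0.7, -0.3]
width: 0.0866
grip_force: 0.0
t 17.75 jig [-1.000e-01  4.150e+01  1.537e+02] yaw-y rel jig 0.1 F [-1.3 -0.7 -0.3] w 0.0866 0.0 q [-0.27  0.35  0.33  1.61 -0.12  1.2   0.23]
```

View pics/q.png

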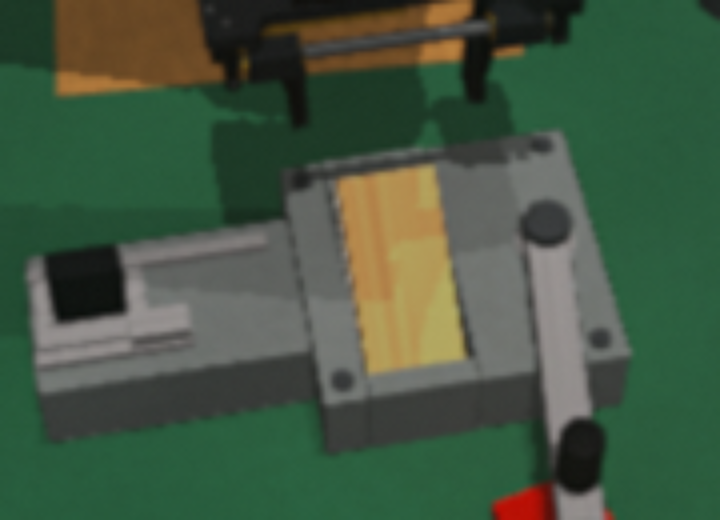

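```bash
python3 - <<'E'
from h import *
for th in(0,.1,.3,.52):
    print(th)
    for s in(-52,68):
        for x in(-28,28):
            y=-10+s*np.cos(th)-14*np.sin(th);z=42+s*np.sin(th)+14*np.cos(th)
            print("  ",s,x,((proj("side",jig(x,y,z))-[220,190]+.5)*4-.5).round(0),round(y),round(z))
E
```

```text
0
   -52 -28 [368. 369.] -62 56
   -52 28 [469. 353.] -62 56
   68 -28 [332. 192.] 58 56
   68 28 [427. 178.] 58 56
0.1
   -52 -28 [368. 375.] -63 51
   -52 28 [469. 360.] -63 51
   68 -28 [332. 187.] 56 63
   68 28 [428. 173.] 56 63
0.3
   -52 -28 [368. 387.] -64 40
   -52 28 [469. 371.] -64 40
   68 -28 [333. 182.] 51 75
   68 28 [430. 168.] 51 75
0.52
   -52 -28 [368. 395.] -62 28
   -52 28 [467. 379.] -62 28
   68 -28 [335. 181.] 42 88
   68 28 [433. 166.] 42 88
```

```bash
python3 -m crank '[[[-0.12,0,0.7],0],[[0,0,0.7],0],[[0,0,0.7],0],[[0,0,0.5],0],[[0,0,0.25],0],[[0,0,0],0]]'
python3 -m crank '[[[0,0,0],0],[[0,0,0],0],[[0,0,0],0],[[0,0,0],0],[[0,0,0],0]]' 0 35
python3 -c "
from h import *
st()"
```

```text
time: 18.55
ee_pos: [0.6082, -0.0503, 0.0679]
eef_rot: [0.655, 0.755, -0.0, -0.0]
ft_force: [0.2, 0.1, 0.1]
width: 0.0873
grip_force: 0.0
time: 19.18
ee_pos: [0.6077, -0.0499, 0.068]
eef_rot: [0.655, 0.755, -0.0, -0.001]
ft_force: [-4.6, 0.3, 3.9]
width: 0.0556
grip_force: 35.0
t 19.18 jig [-0.8 37.3 68. ] yaw-y rel jig -0.0 F [-4.6  0.3  3.9] w 0.0556 34.97731178998947 q [-0.24  0.44  0.32  1.69 -0.15  1.04  0.26]
```

```bash
python3 -m crank '[[[0.05,0,-0.15],0],[[0.1,0,-0.25],0],[[0.1,0,-0.3],0],[[0.05,0,-0.4],0],[[0,0,-0.5],0],[[0,0,-0.5],0],[[0,0,-0.5],0],[[0,0,-0.4],0],[[0,0,-0.2],0],[[0,0,0],0]]'
python3 - <<'E'
from h import *
import cv2
st()
b=vision.camera("side");cv2.imwrite("pics/l.png",cv2.resize(b[150:320,220:400],None,fx=3.5,fy=3.5)[:,:,::-1])
print(rel([.535,.335,.15]))
E
```

```text
time: 20.42
ee_pos: [0.6072, -0.0411, 0.1643]
eef_rot: [0.655, 0.755, 0.0, 0.0]
ft_force: [0.2, 0.4, -2.0]
width: 0.0554
grip_force: 35.0
t 20.43 jig [ -0.   46.2 164.3] yaw-y rel jig -0.0 F [ 0.2  0.4 -2. ] w 0.0554 34.96044158935547 q [-0.27  0.34  0.33  1.6  -0.12  1.22  0.22]
[12.74788363 -0.60408575  0.46148667]
```

View pics/l.png

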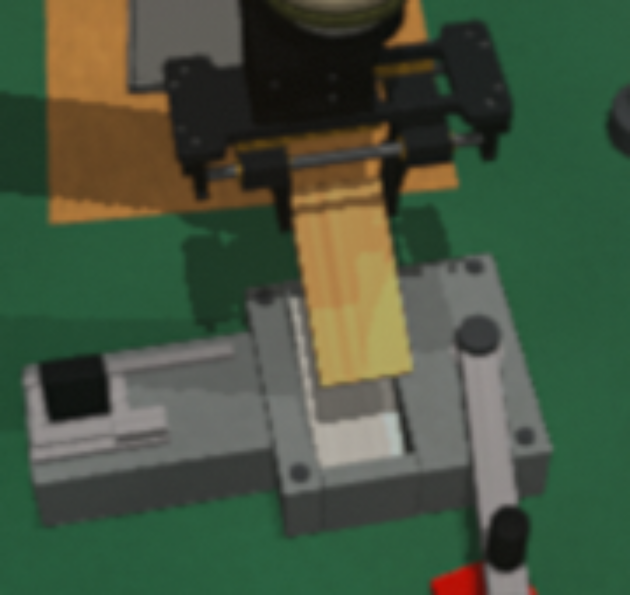

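```bash
python3 -m crank '[[[0,0,0],1],[[0.4,-0.1,0],0],[[0.8,-0.15,0],0],[[0.95,-0.17,0],0],[[0.95,-0.17,0],0],[[0.95,-0.17,0],0],[[0.95,-0.17,0],0],[[0.95,-0.17,0],0]]'
python3 -m crank '[[[0.95,-0.17,0],0],[[0.95,-0.17,0],0],[[0.95,-0.17,0],0],[[0.95,-0.17,0],0],[[0.95,-0.17,0],0],[[0.95,-0.17,0],0],[[0.95,-0.17,0],0],[[0.8,-0.15,0],0],[[0.3,-0.08,0],0],[[0,0,0],0],[[0,0,0],0]]'
python3 -c "
from h import *
st();print(rel([.535,.343,.075]))"
```

```text
time: 21.48
ee_pos: [0.5728, 0.1392, 0.1637]
eef_rot: [0.705, 0.709, -0.0, -0.0]
ft_force: [1.1, -0.3, -2.5]
width: 0.0556
grip_force: 35.0
time: 22.85
ee_pos: [0.5314, 0.3684, 0.1641]
eef_rot: [0.707, 0.707, -0.0, 0.0]
ft_force: [0.3, -0.0, -1.0]
width: 0.0556
grip_force: 35.0
t 22.85 jig [-17.2 462.2 164.1] yaw-y rel jig -8.1 F [ 0.3 -0.  -1. ] w 0.0556 34.960482716560364 q [-0.8   0.41  0.16  1.48 -0.07  1.25 -0.63]
[-0.8434627   0.12008707  2.97113763]
```

```bash
python3 -m crank '[[[-0.42,0.06,0.3],0],[[-0.42,0.06,0.6],0],[[0,0,0.7],0],[[0,0,0.7],0],[[0,0,0.5],0],[[0,0,0.17],0],[[0,0,0],0]]'
python3 - <<'E'
from h import *
import cv2
st();print(sensors.read_state()["ee_pos"])
a=vision.camera("top");b=vision.camera("side")
o=np.hstack([cv2.resize(a[170:300,150:290],None,fx=2.8,fy=2.8),cv2.resize(b[70:220,220:370],(364,364))])
cv2.imwrite("pics/t.png",o[:,:,::-1])
E
```

```text
time: 23.72
ee_pos: [0.5345, 0.3443, 0.075]
eef_rot: [0.707, 0.708, 0.0, 0.0]
ft_force: [-0.0, -0.2, -1.1]
width: 0.0557
grip_force: 35.0
t 23.73 jig [-17.5 437.9  75. ] yaw-y rel jig -8.0 F [-0.  -0.2 -1.1] w 0.0557 34.96065974235535 q [-0.76  0.47  0.15  1.6  -0.08  1.08 -0.59]
[0.53449356 0.34428422 0.07504309]
```

View pics/t.png

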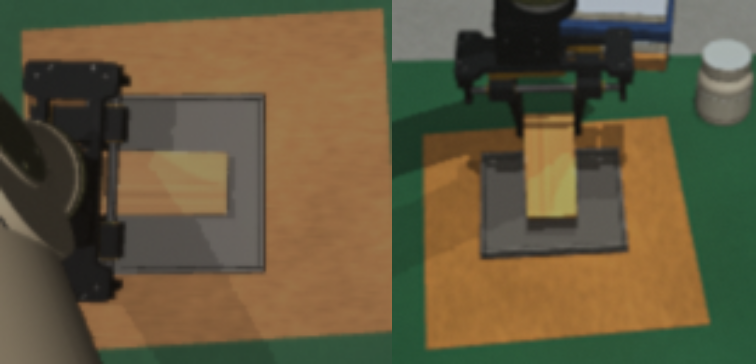

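```bash
python3 -m crank '[[[0,0,0.2],0],[[0,0,0.2],0],[[0,0,0.1],0],[[0,0,0],0]]' - 20
python3 -m crank '[[[0,0,0.15],0],[[0,0,0.1],0],[[0,0,0],0]]'
python3 -m crank '[[[0,0,0.15],0],[[0,0,0.15],0],[[0,0,0],0]]'
```

```text
time: 24.32
ee_pos: [0.5342, 0.3444, 0.0595]
eef_rot: [0.706, 0.708, -0.0, -0.0]
ft_force: [-0.1, -0.7, -1.6]
width: 0.0558
grip_force: 20.0
time: 24.7
ee_pos: [0.5346, 0.3449, 0.0527]
eef_rot: [0.706, 0.708, 0.0, 0.0]
ft_force: [0.9, 1.1, 0.1]
width: 0.0558
grip_force: 20.0
time: 25.08
ee_pos: [0.5341, 0.3443, 0.0429]
eef_rot: [0.706, 0.708, -0.0, -0.0]
ft_force: [0.4, 0.8, 0.6]
width: 0.0559
grip_force: 20.0
```

```bash
python3 -m crank '[[[0,0,0.15],0],[[0,0,0.15],0],[[0,0,0.15],0],[[0,0,0.15],0],[[0,0,0.1],0],[[0,0,0],0]]'
python3 -m crank '[[[0,0,0.1],0],[[0,0,0.1],0],[[0,0,0.1],0],[[0,0,0.07],0],[[0,0,0],0],[[0,0,0],0]]'
python3 - <<'E'
from h import *
import cv2
st()
b=vision.camera("side")
cv2.imwrite("pics/t2.png",cv2.resize(b[110:200,230:350],None,fx=6,fy=6)[:,:,::-1])
E
```

```text
time: 25.82
ee_pos: [0.5342, 0.3442, 0.022]
eef_rot: [0.707, 0.708, -0.0, 0.0]
ft_force: [0.0, 0.8, 0.7]
width: 0.0558
grip_force: 20.0
time: 26.58
ee_pos: [0.5343, 0.3444, 0.0113]
eef_rot: [0.707, 0.708, -0.0, -0.0]
ft_force: [0.2, 0.5, -0.3]
width: 0.0557
grip_force: 20.0
t 26.57 jig [-17.7 438.1  11.3] yaw-y rel jig -8.0 F [ 0.2  0.5 -0.3] w 0.0557 20.000059604644775 q [-0.76  0.54  0.14  1.64 -0.09  0.96 -0.58]
```

View pics/t2.png

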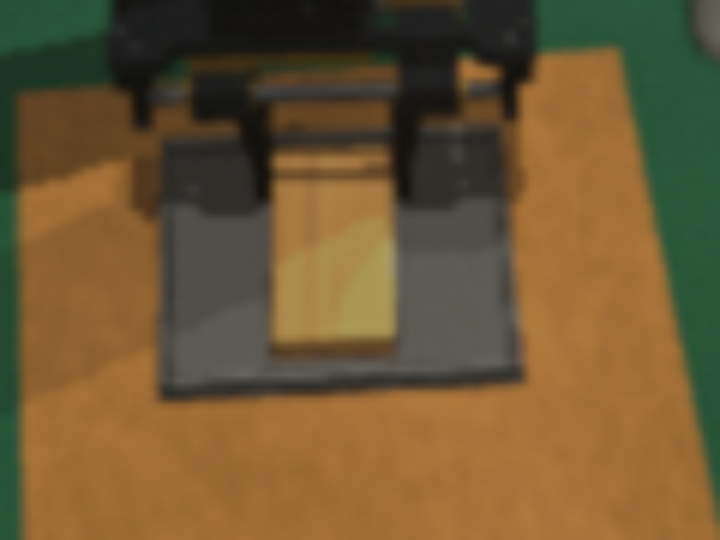

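```bash
python3 -m crank '[[[0,0,0.06],0],[[0,0,0.06],0],[[0,0,0.04],0],[[0,0,0],0]]'
python3 -m crank '[[[0,0,0],0],[[0,0,0],0],[[0,0,0],0]]' - 3
```

```text
time: 27.12
ee_pos: [0.5343, 0.3446, 0.0065]
eef_rot: [0.706, 0.708, 0.0, -0.0]
ft_force: [0.1, 0.0, 1.3]
width: 0.0557
grip_force: 20.0
time: 27.5
ee_pos: [0.5343, 0.3443, 0.0064]
eef_rot: [0.707, 0.708, -0.0, 0.0]
ft_force: [-0.1, -0.7, -1.5]
width: 0.0559
grip_force: 3.0
```

```bash
python3 -m crank '[[[0,0,0],0],[[0,0,0],0],[[0,0,0],0],[[0,0,0],0]]' 0.82
python3 -m crank '[[[0,0,-0.3],0],[[0,0,-0.6],0],[[0,0,-0.9],0],[[0,0,-0.9],0],[[0,0,-0.9],0],[[0,0,-0.9],0],[[0.9,0,-0.5],0],[[0.9,0,0],0],[[0.9,0,0],0],[[0.9,0,0],0],[[0,0,0],0],[[0,0,0],0]]'
python3 - <<'E'
from h import *
import cv2
st()
a=vision.camera("top");b=vision.camera("side")
o=np.hstack([cv2.resize(a[140:310,150:420],None,fx=1.4,fy=1.4),cv2.resize(b[100:310,220:410],(378,238))])
cv2.imwrite("pics/f.png",o[:,:,::-1])
E
```

```text
time: 28.0
ee_pos: [0.5343, 0.3446, 0.0066]
eef_rot: [0.706, 0.708, 0.0, -0.0]
ft_force: [0.0, -0.4, 0.3]
width: 0.0707
grip_force: 0.0
time: 29.5
ee_pos: [0.5347, 0.4516, 0.1575]
eef_rot: [0.707, 0.707, 0.0, 0.0]
ft_force: [-0.3, -0.1, 0.7]
width: 0.0711
grip_force: 0.0
t 29.5 jig [ -2.2 544.2 157.5] yaw-y rel jig -8.1 F [-0.3 -0.1  0.7] w 0.0711 0.0 q [-0.86  0.53  0.14  1.33 -0.07  1.29 -0.72]
```

View pics/f.png

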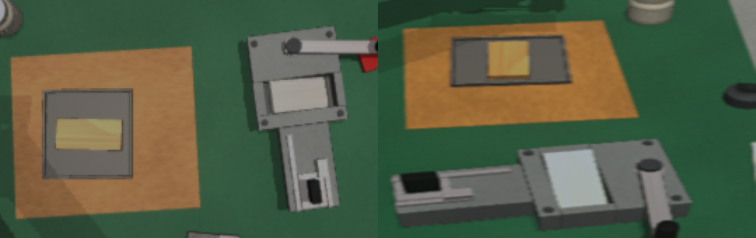

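The picture shows the block lying flat inside the tray at crop (88,134). The bar is swung aside and the lock is out.

```bash
python3 -c "
from bench import r
print(r.close_job())"
```

```text
the job is handed in; nothing more can be done
None
```

The block lies flat in the tray, with the lock slid out and the clamp bar swung about 80° aside; the job was handed in at about 30 s of the 72 s. One press on the block's end read 49 N at the wrist, which I took to be the fingertips pressing on the block at its stop.

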